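Show the jar, then the tin, to the label reader and hold the turntable

TASK

Take the sample turntable by its T-handle and turn it smoothly, without jerks that would topple things, until the tall slim jar stands squarely in front of the label reader, and hold it still there by the handle for a good second. Then turn on until the lidded tin stands squarely in front of the reader, and finish like that, still gripping the handle and holding the turntable still: do not let go at the end. Touch none of the things on the turntable, keep them all standing in their places on it, and leave the cup and the brush beside it alone.

Things in the scene. Friction and masses are not known exactly. Their poses are not given: they have to be found in the camera images.
- reader_spot (a point): the spot at height z = 30.5 mm where a thing stands squarely in front of the label reader. The reader, fixed to the worktop, is a bent steel bracket (foot 60 x 80 mm, 102 mm high) with a small black camera head; its foot centre is 103 mm behind the spot. x is where the lens looks: straight at the turntable's axis, 112 mm beyond the spot; y is sideways. Fixed, does not turn with the disc
- turntable (a joint): angle of the turntable, a wooden disc 330 mm across with a rubber mat (top at z = 30.5 mm) on a fixed base; rad, 0 at the start, growing counter-clockwise seen from above. It turns freely either way (stops only two turns away) with light bearing friction (0.06 N m) and stays where it is left
- handle_grip (a point): middle of the grip bar of the turntable's T-handle, on the turning axis at z = 162 mm. The handle, rigid on the disc, is a 16 mm post with a dark wooden bar 90 mm long, 18 mm wide, 32 mm tall (z = 146 to 178 mm), above all things on the disc. x runs along the bar, so fingers close along y. The five things stand in a ring in any order, evenly spaced, each about 112 mm from this axis
- jar: the jar: tall and slim with a screw cap, 45 mm across, 105 mm high, the tallest and slimmest thing on the turntable. Loose, about 0.23 kg, bottom-heavy; a hard jerk of the turntable can still topple it. Origin at the middle of its underside (30.5 mm above the worktop on the mat), z up
- tin: the tin: straight-sided and round with a flat closed lid, 65 mm across, 77 mm high, the only thing on the turntable besides the jar that is closed by a lid. Loose, about 0.13 kg. Origin at the middle of its underside
- dosing_cup: open straight-sided steel cup, 60 mm across, 62 mm high, loose on the turntable; origin at the middle of its underside
- bowl: open tapered cupping bowl, 68 mm across, 50 mm high, loose on the turntable; origin at the middle of its underside
- tamper: tamper with a 58 mm round metal foot and a wooden handle, 85 mm high, loose on the turntable; origin at the middle of its underside
- brush: grinder brush, 37 x 177 x 40 mm, loose on the worktop to the right; origin at the middle of its underside
- cup: cup with a handle, 59 x 84 x 56 mm, loose on the worktop to the left; origin at the middle of its underside
There are look-alikes about, which are no part of the job. What is shaped like the jar but turquoise is not meant.

How it is judged:
By the outcome, as a careful person would: the job done as asked, in the order asked, and still so for the second after the job is handed in, while the arm keeps its last pose, push and grip.
It also fails if it takes over 54 s, if anything falls off the work surface, if the arm or the gripper's body presses on something with over 40 N, if the wrist force passes 120 N, or if a joint passes its speed limit or range.

ROBOT

A 6-joint arm with a two-finger parallel gripper is mounted at the origin on a cart in front of the work surface, level with it; the furniture and walls round the work are solid. World frame = base frame: x ahead of the robot, y to its left, z up, the work surface at z = 0. Lengths are in mm, angles in rad, forces in N, time in s.
With the tool pointing down it reaches from about 350 to 775 mm from the base axis. Payload 7.3 kg.
Tool frame: the origin (TCP) lies at the very end of the fingers, on their centre line; the grasp point (between the pads) lies 19 mm behind it; z points along the fingers, y is the line along which they close (so a half turn about z gives the same grasp; the last joint's range is limited). The gripper opens to 92 mm and grips with 3 to 60 N. Pads are 19 mm wide; open, the fingers measure 130 mm over their backs; the gripper's body (75 mm by 190 mm) begins 47 mm behind the grasp point.
Start: joints at [-1.248, 0.342, 1.524, -0, 1.275, -0.146], TCP at [237.228, -468.367, 226.741] pointing down, gripper open.
Joint ranges: [-2.53, 2.53], [-0.77, 2.02], [0.04, 2.7], [-1, 4.14], [0.28, 2.66], [-3.11, 3.11]. Speed limits (rad/s): [2.57, 2.57, 3.14, 3.14, 3.14, 3.14].

INTERFACE

Orientations are given as [roll, pitch, yaw] about the fixed x, y, z axes, in that order (R = Rz(yaw) Ry(pitch) Rx(roll)).
In Python, from plant import get_obs, vision, workorder gives the robot as it stands.
- The arm moves only by the shell command python3 -m pendant 'ROWS' [OPENING]. ROWS is a JSON object of lists of equal length, an entry for each row: "dp": the shift along the tool's x, y, z in m, a list of three; "rotation": the turn, a rotation vector about the tool's x, y, z in rad, a list of three. A call has 1 to 8 rows; each row is the pose to reach, as a shift and turn from the pose commanded when the call began, along the tool's axes at that moment; what a row does not reach only later rows make up. A row lasts 1/8 s, in which the tool goes at most 62.5 mm and 10.7 degrees, less where a joint would pass 70% of its speed; a pose out of reach is approached as far as the arm can. A call with a gripper value outside its range is refused whole. OPENING is the finger opening in m, from 0 to 0.0918, set as the call begins (- or left out, the last holds). The fingers move at their own pace and stop on an object; the grip force is fixed at half the most. Time passes only in rows, so rows that repeat a pose let the fingers close. It gives the time, the measured TCP pose, the force, the opening and the grip force at its end, in the units of the state.
- get_obs(): the state, without advancing time (a new reading comes with each control period).
- vision.capture(name): name is "scene" or "top"; returns a dict with "pixels" (400x640x3 uint8, red, green, blue), "vfov" (degrees; the focal length in pixels is half the picture's height over the tangent of half this angle, whatever the lens; pixels are square), "cx", "cy" (the principal point, pixels), "pose" (4x4, takes a point from camera to world coordinates). Camera axes: x right, y up, looking along -z (the intrinsics and any distortion apply to the point x, -y, -z); pixel columns grow to the right and rows downward; lengths in mm; the calibration is good to about 2 mm. A picture is of the moment at which its call begins. There is no depth.
- workorder.close_job(): hands the job in; it is judged then, once.
The state is a dict: "time": time; "joint_positions": joint angles; "dq": joint speeds; "tau": joint torques, N m; "tool_pos": TCP position; "tcp_rot": TCP orientation; "contact_force": force on the tool from outside, world axes, zero at the start; "moment": the same for the moment, N m; "grip_width": finger opening in mm; "finger_force": force on a finger pad.
Only numpy, scipy, OpenCV 4.12 (cv2) and the standard library are available. Lean on these libraries where they do the work, as an engineer would, in place of code of your own. Each camera call takes 0.05 s, during which the arm holds its last target. There are 200 camera calls.

## Working session

There is one attempt and no reset: what is moved stays moved. The work goes in short steps, Python scripts to look and compute and a shell command to move; the robot and the scene stay as the last step left them, time stands still between calls to the robot, and variables do not carry over. Pictures are saved under pics/ and viewed, at most 10 in all, crops included, and the job is handed in when it is done.

```bash
mkdir -p pics; ls
python3 - <<'E'
from plant import get_obs, vision
import cv2
for n in("scene","top"):
    c=vision.capture(n); cv2.imwrite(f"pics/{n}0.png",c["pixels"][:,:,::-1]); print(n,c["vfov"],c["cx"],c["cy"],c["pose"],[k for k in c])
o=get_obs();print(o)
E
```

```text
pics
scene 57.95335835659019 321.5114420122949 201.84056999702162 [[-5.10968646e-01  6.80073546e-01 -5.25748053e-01 -1.35433048e+02]
 [-8.59412037e-01 -3.91398042e-01  3.28965841e-01  4.46486539e+02]
 [ 1.79442074e-02  6.19925435e-01  7.84455518e-01  1.09590325e+03]
 [ 0.00000000e+00  0.00000000e+00  0.00000000e+00  1.00000000e+00]] ['pixels', 'vfov', 'cx', 'cy', 'pose']
top 51.24815764758915 317.7194543792597 195.31217124511755 [[-4.45470744e-02  9.78047773e-01 -2.03563534e-01  2.33241745e+02]
 [-9.99007070e-01 -4.37464464e-02  8.43337633e-03  3.56204210e+01]
 [-6.56936273e-04  2.03737092e-01  9.79025416e-01  1.51433472e+03]
 [ 0.00000000e+00  0.00000000e+00  0.00000000e+00  1.00000000e+00]] ['pixels', 'vfov', 'cx', 'cy', 'pose']
{'time': 0.1, 'joint_positions': array([-1.24802511e+00,  3.42662724e-01,  1.52487770e+00, -1.11536820e-05,
        1.27540880e+00, -1.46006615e-01]), 'dq': array([-0.00240984, -0.00095591, -0.002631  , -0.00023694, -0.0003857 ,
        0.00040633]), 'tau': array([ 2.09074002e-03, -4.32001948e+01, -2.44694799e+01,  7.18557998e-02,
        5.25866705e-02, -5.46935075e-05]), 'tool_pos': array([ 237.09577577, -468.02483234,  226.12472502]), 'tcp_rot': array([-3.14024897e+00, -1.86811874e-04,  4.68780965e-01]), 'contact_force': array([-0.09101492, -0.02202579, -0.572516  ]), 'moment': array([ 0.02473921, -0.01297749, -0.02558697]), 'finger_force': 0.0, 'grip_width': 91.88563708027377}
```

View pics/scene0.png

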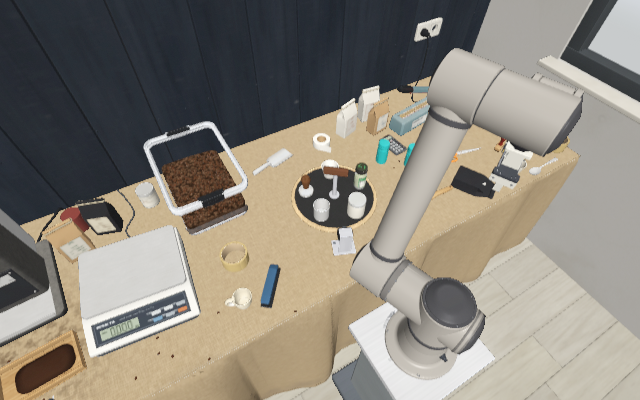

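View pics/top0.png

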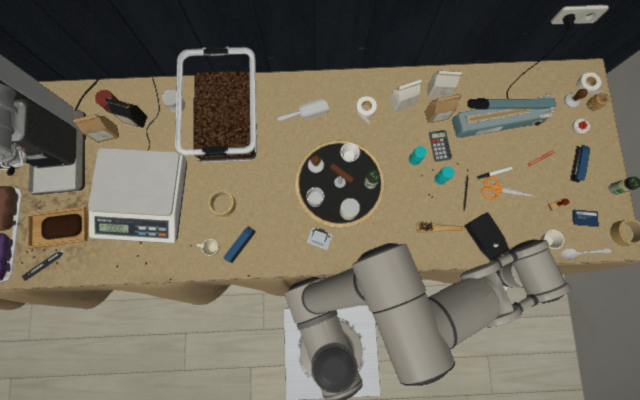

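The scene view shows the turntable at about (334,197), with the green jar at (361,178) and the reader at (344,241). In the top view the disc is at (339,183), the jar at (371,180) and the reader at (319,238). I'll enlarge both to identify the tin.

Run:
```python
import cv2,numpy as np
a=cv2.imread("pics/top0.png")[130:255,285:395]; b=cv2.imread("pics/scene0.png")[145:260,285:385]
a=cv2.resize(a,(400,455),interpolation=2); b=cv2.resize(b,(396,455),interpolation=2)
cv2.imwrite("pics/crop.png",np.hstack([a,b]))
```

```text
(no output)
```

View pics/crop.png

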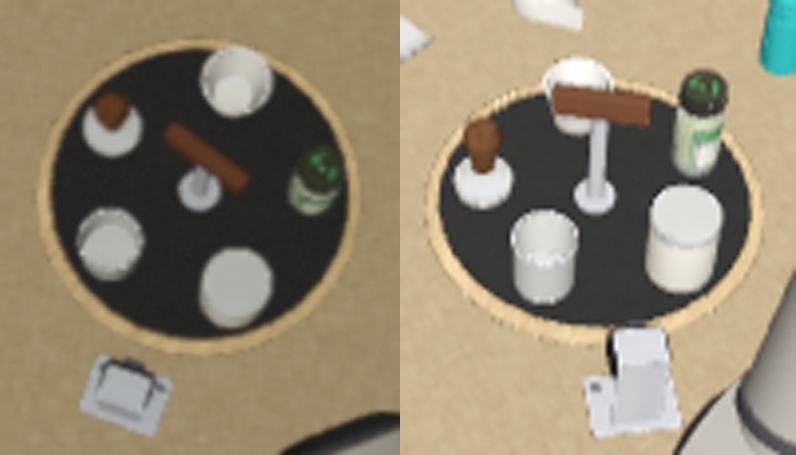

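The order is clear. In the top crop the jar is on the right, the lidded tin is lower right, the reader is at the bottom left of centre, and the handle bar runs upper-left to lower-right. Next I'll measure them with masks.

```bash
cat > h.py <<'E'
import cv2,numpy as np
from plant import get_obs, vision
def cam(n):
    c=vision.capture(n); c["f"]=200/np.tan(np.radians(c["vfov"]/2)); c["hsv"]=cv2.cvtColor(c["pixels"],cv2.COLOR_RGB2HSV); return c
def ray(c,uv):
    uv=np.atleast_2d(uv).astype(float); P=c["pose"]
    d=np.c_[(uv[:,0]-c["cx"])/c["f"],-(uv[:,1]-c["cy"])/c["f"],-np.ones(len(uv))]@P[:3,:3].T
    return P[:3,3],d
def onz(c,uv,z):
    o,d=ray(c,uv); return o+d*((z-o[2])/d[:,2])[:,None]
def tri(c1,u1,c2,u2):
    A=np.zeros((3,3));b=np.zeros(3)
    for c,u in((c1,u1),(c2,u2)):
        o,d=ray(c,u); d=d[0]/np.linalg.norm(d); M=np.eye(3)-np.outer(d,d); A+=M;b+=M@o
    return np.linalg.solve(A,b)
def proj(c,p):
    q=(np.asarray(p)-c["pose"][:3,3])@c["pose"][:3,:3]; return np.array([c["cx"]-c["f"]*q[0]/q[2],c["cy"]+c["f"]*q[1]/q[2]])
E
python3 - <<'E'
from h import *
C={n:cam(n) for n in("top","scene")}
roi={"top":(130,285,255,395),"scene":(145,285,260,385)}
vis=[]
for n,c in C.items():
    y0,x0,y1,x1=roi[n]; H,S,V=[c["hsv"][...,i].astype(int) for i in range(3)]
    m=np.zeros(H.shape,bool); m[y0:y1,x0:x1]=1
    masks={"brown":m&((H<12)|(H>172))&(S>100)&(V>40),"white":m&(S<45)&(V>110),"green":m&(H>40)&(H<85)&(S>60),"black":m&(V<50)}
    for k,mm in masks.items():
        k_,l,st,ce=cv2.connectedComponentsWithStats(mm.astype(np.uint8))
        for i in range(1,k_):
            if st[i,4]>12:
                r=cv2.minAreaRect(np.argwhere(l==i)[:,::-1].astype(np.float32)); print(n,k,ce[i].round(1),st[i],np.round(r[1],1),round(r[2],1))
    # mat: cast dark pixels' outer hull to z=30.5
    pts=np.argwhere(masks["black"])[:,::-1]
    p=onz(C[n],pts,30.5)
    hull=cv2.convexHull(p[:,:2].astype(np.float32))[:,0]; print(n,"mat",cv2.minEnclosingCircle(hull))
    vis.append(cv2.resize(c["pixels"][y0:y1,x0:x1,::-1],None,fx=5,fy=5,interpolation=0)[:,:])
for i,v in enumerate(vis): cv2.imwrite(f"pics/z{i}.png",v[:600])
E
```

```text
top brown [341.5 172.6] [330 163  24  20 145] [27.   6.9] 35.5
top white [349.5 151.8] [340 143  20  19 294] [18.4 18.4] 45.0
top white [315.3 166.6] [308 160  16  13 131] [12. 15.] 90.0
top white [339.2 181.8] [334 176  11  12  93] [ 9.9 10.6] 45.0
top white [314.9 196.3] [307 187  17  20 255] [17.  17.7] 45.0
top white [370.6 186.8] [368 186   7   3  16] [2. 6.] 90.0
top white [349.2 208.4] [340 198  20  22 333] [18.4 20.5] 45.0
top white [319.  238.8] [307 227  26  23 344] [22.4 16.7] 20.6
top white [388.3 252.2] [378 248  17   7  65] [ 6. 16.] 90.0
top green [373.3 175.5] [368 171  11  10  64] [9.6 8.6] 59.0
top black [339.6 183.3] [ 300  144   80   78 3081] [77. 79.] 90.0
top black [379.  248.9] [363 244  32  11 125] [ 4.5 32.6] 70.7
top mat ((526.4585571289062, -104.97636413574219), 222.34107971191406)
scene brown [336.4 171.3] [324 167  25  10 169] [24.3  7.7] 10.0
scene white [322.8 147.7] [313 145  18   8 102] [ 7. 17.] 90.0
scene white [287.4 154.4] [285 149   8  12  57] [11.  7.] 90.0
scene white [329.2 163.5] [321 159  18  11 118] [ 9.2 17.4] 82.9
scene white [359.2 180.8] [354 172  13  18 146] [11.7 16.7] 5.7
scene white [332.8 185.9] [324 174  16  25 180] [25.2 12.9] 83.7
scene white [305.5 191.3] [298 185  16  13 140] [12. 15.] 90.0
scene white [356.1 204.8] [347 192  20  27 438] [18.2 26.7] 5.7
scene white [321.  209.2] [313 198  17  24 336] [23. 16.] 90.0
scene white [380.  240.1] [373 217  12  41 294] [40. 11.] 90.0
scene white [343.8 242.5] [331 227  25  29 506] [26.8 23.2] 82.9
scene white [366.6 253.7] [356 240  25  20 201] [21.  21.7] 64.7
scene green [359.5 165.6] [358 164   4   4  14] [3. 3.] 90.0
scene black [337.9 234.6] [337 231   3   8  13] [7.1 1.5] 80.5
scene mat ((487.79339599609375, -93.35820770263672), 208.54873657226562)
```

View pics/z0.png

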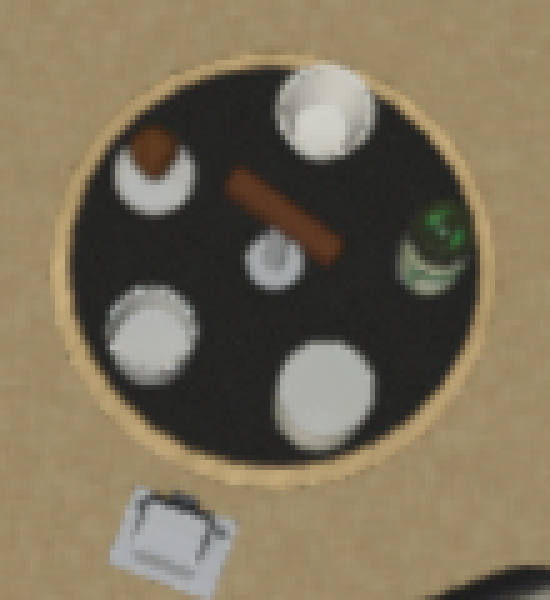

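View pics/z1.png

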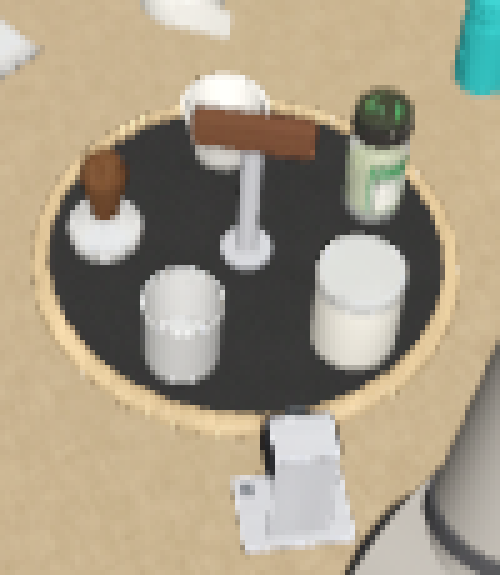

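Run:
```python
from h import *
T,S=cam("top"),cam("scene")
t=lambda x,y:np.array([285+x/5-.5,130+y/5-.5]); s=lambda x,y:np.array([285+x/5-.5,145+y/5-.5])
V=T["hsv"][...,2]; m=np.zeros(V.shape,np.uint8); m[130:230,285:395]=V[130:230,285:395]<50
k,l,st,ce=cv2.connectedComponentsWithStats(m); i=1+np.argmax(st[1:,4])
h=cv2.convexHull(np.argwhere(l==i)[:,::-1].astype(np.int32))[:,0]
p=onz(T,h,30.5)[:,:2]
for _ in range(4):
    A=np.c_[2*p,np.ones(len(p))]; x=np.linalg.lstsq(A,(p**2).sum(1),rcond=None)[0]; r=np.sqrt(x[2]+x[:2]@x[:2]); e=np.abs(np.linalg.norm(p-x[:2],axis=1)-r); p=p[e<max(2.5,np.median(e)*2)]
ax=x[:2]; print("mat axis",ax,r,len(p))
def rel(n,q): d=q[:2]-ax; print(n,q.round(1),"r",np.hypot(*d).round(1),"ang",np.degrees(np.arctan2(d[1],d[0])).round(2))
rel("flange scene", onz(S,s(246,249),33)[0]); rel("flange top", onz(T,t(274,260),33)[0])
rel("tin tri",tri(T,t(326,389),S,s(361,274)))
rel("tin top",onz(T,t(326,389),107.5)[0]); rel("tin sc",onz(S,s(361,274),107.5)[0])
rel("jar tri",tri(T,t(443,228),S,s(385,107)));rel("jar top",onz(T,t(443,228),135.5)[0]); rel("jar sc",onz(S,s(385,107),135.5)[0])
rel("bowl top",onz(T,t(326,111),80.5)[0]); rel("dcup top",onz(T,t(153,332),92.5)[0]);rel("dcup sc",onz(S,s(183,297),92.5)[0]);rel("tamper",onz(T,t(155,176),40)[0])
F=[onz(T,t(*q),4)[0] for q in((133,487),(240,519),(212,597),(110,563))]
rel("foot",np.mean(F,0)); d=(F[1]-F[0]+F[2]-F[3])/2; print("lateral",d, np.degrees(np.arctan2(d[1],d[0])),[np.linalg.norm(F[i]-F[i-1]).round(1) for i in range(4)])
F=[onz(S,s(*q),4)[0] for q in((232,478),(243,552),(355,540))]; print("scene foot corners",[f.round(1) for f in F]); rel("footS",(F[0]+F[2])/2)
# bar: top-face via PCA of brown in both views at top face
for n,c,r,z in(("T",T,(160,190,325,358),162),("S",S,(160,180,320,352),162)):
    a=c["hsv"][r[0]:r[1],r[2]:r[3]].astype(int); mm=((a[...,0]<12)|(a[...,0]>172))&(a[...,1]>100)&(a[...,2]>40)
    uv=np.argwhere(mm)[:,::-1]+[r[2],r[0]]; q=onz(c,uv,z)[:,:2]; w,v=np.linalg.eigh(np.cov(q.T)); print(n,"bar c",q.mean(0),"yaw",np.degrees(np.arctan2(v[1,1],v[0,1])),w)
print("bar tri",tri(T,(341.5,172.6),S,(336.4,171.3)))
e=[tri(T,t(232,185),S,s(193,127)),tri(T,t(333,251),S,s(316,140))];print("ends",e)
```

```text
mat axis [587.56929492 -58.68766276] 146.1201482049361 38
flange scene [585.3 -58.3  33. ] r 2.3 ang 171.44
flange top [589.2 -58.2  33. ] r 1.7 ang 16.28
tin tri [480.1 -85.   99.8] r 110.7 ang -166.27
tin top [479.  -84.1 107.5] r 111.5 ang -166.85
tin sc [475.1 -81.1 107.5] r 114.7 ang -168.74
jar tri [ 580.6 -169.1  136.2] r 110.6 ang -93.62
jar top [ 581.9 -168.1  135.5] r 109.6 ang -92.99
jar sc [ 579.9 -170.5  135.5] r 112.1 ang -93.92
bowl top [686.  -98.6  80.5] r 106.2 ang -22.05
dcup top [527.2  32.6  92.5] r 109.4 ang 123.49
dcup sc [529.8  31.7  92.5] r 107.3 ang 122.58
tamper [654.7  25.9  40. ] r 108.0 ang 51.57
foot [390.1  24.1   4. ] r 214.1 ang 157.26
lateral [-27.26546002 -74.56725824   0.        ] -110.08489994056058 [np.float64(57.7), np.float64(81.2), np.float64(60.0), np.float64(77.6)]
scene foot corners [array([430.6,  48.3,   4. ]), array([375.5,  73.3,   4. ]), array([344.5,   0.9,   4. ])]
footS [387.5  24.6   4. ] r 216.7 ang 157.4
T bar c [587.10079552 -60.06051171] yaw 50.756302571404966 [ 41.86652651 659.53502461]
S bar c [583.01682161 -60.76930296] yaw 49.13535555594081 [103.60182551 623.97737383]
bar tri [587.51561524 -61.33038102 158.29858614]
ends [array([611.73707433, -24.35717453, 161.48294484]), array([561.03435842, -91.79701958, 160.4771834 ])]
```

The mat axis is at about (587.5, -59) and the bar yaw is about 51°. The jar is at -93.5°, the tin at -166.5° and the reader at 157.4°. That means turning about -109° to bring the jar to the reader, then +73° for the tin. First I'll move above the handle.

```bash
python3 -m pendant '{"dp":[[0.02,-0.008,0],[0.05,-0.02,0],[0.09,-0.037,0],[0.13,-0.054,0],[0.17,-0.07,0],[0.21,-0.087,0],[0.25,-0.104,0],[0.29,-0.12,0]],"rotation":[[0,0,0],[0,0,0],[0,0,0],[0,0,0],[0,0,0],[0,0,0],[0,0,0],[0,0,0]]}' 0.06
python3 -m pendant '{"dp":[[0.04,-0.017,0],[0.08,-0.034,0],[0.12,-0.05,0],[0.155,-0.065,0],[0.18,-0.076,0],[0.198,-0.083,0],[0.2075,-0.087,0],[0.2075,-0.087,0]],"rotation":[[0,0,-0.05],[0,0,-0.12],[0,0,-0.2],[0,0,-0.28],[0,0,-0.34],[0,0,-0.4],[0,0,-0.421],[0,0,-0.421]]}'
python3 - <<'E'
from h import *
for i,n in enumerate(("top","scene")):
    c=cam(n); y,x=((100,240) if i==0 else (110,250)); cv2.imwrite(f"pics/a{i}.png",cv2.resize(c["pixels"][y:y+150,x:x+195,::-1],None,fx=4,fy=4,interpolation=2))
a=[cv2.imread(f"pics/a{i}.png") for i in(0,1)]; cv2.imwrite("pics/a.png",cv2.resize(np.hstack(a),(800,308)))
o=get_obs();print(o["tool_pos"],np.degrees(o["tcp_rot"]),o["joint_positions"],o["contact_force"],o["moment"])
E
```

```text
time: 1.3
tool_pos: [442.6, -227.9, 226.9]
tcp_rot: [-3.142, -0.0, 0.469]
contact_force: [-0.1, -0.7, 0.2]
grip_width: 60.1
finger_force: 0.0
time: 2.3
tool_pos: [587.5, -58.7, 226.6]
tcp_rot: [-3.141, 0.0, 0.89]
contact_force: [-0.5, -0.6, 0.3]
grip_width: 60.2
finger_force: 0.0
[587.13062687 -59.49322773 226.71262875] [-1.79995617e+02  2.60633496e-02  5.09140949e+01] [-2.30605596e-01  4.62791254e-01  1.33589835e+00 -3.85863239e-04
  1.34317040e+00  4.51659284e-01] [-1.31975766 -0.87929692 -0.07353447] [-0.00776941  0.00417483  0.04188314]
```

View pics/a.png

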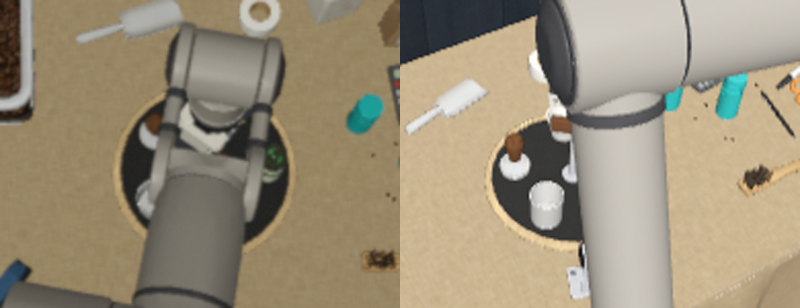

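The arm is above the axis. It hides the tin and the reader, but the tamper, the dosing cup and the jar cap (top view) are partly visible. Descending and closing.

```bash
python3 -m pendant '{"dp":[[0,0,0.01],[0,0,0.025],[0,0,0.04],[0,0,0.055],[0,0,0.067],[0,0,0.075],[0,0,0.079],[0,0,0.079]],"rotation":[[0,0,0],[0,0,0],[0,0,0],[0,0,0],[0,0,0],[0,0,0],[0,0,0],[0,0,0]]}' 0.06
python3 -m pendant '{"dp":[[0,0,0],[0,0,0],[0,0,0],[0,0,0]],"rotation":[[0,0,0],[0,0,0],[0,0,0],[0,0,0]]}' 0.03
python3 -m pendant '{"dp":[[0,0,0],[0,0,0],[0,0,0],[0,0,0],[0,0,0],[0,0,0]],"rotation":[[0,0,0],[0,0,0],[0,0,0],[0,0,0],[0,0,0],[0,0,0]]}' 0.022
python3 -m pendant '{"dp":[[0,0,0],[0,0,0],[0,0,0],[0,0,0],[0,0,0],[0,0,0]],"rotation":[[0,0,0],[0,0,0],[0,0,0],[0,0,0],[0,0,0],[0,0,0]]}' 0.012
python3 - <<'E'
from h import *
o=get_obs();print(o["tool_pos"],np.degrees(o["tcp_rot"]),o["contact_force"],o["moment"])
E
```

```text
time: 3.4
tool_pos: [587.6, -58.9, 147.7]
tcp_rot: [3.141, 0.0, 0.89]
contact_force: [0.7, 0.3, -0.3]
grip_width: 60.0
finger_force: 0.0
time: 3.9
tool_pos: [587.6, -58.9, 147.8]
tcp_rot: [3.141, -0.0, 0.89]
contact_force: [-0.2, -0.7, -0.4]
grip_width: 30.8
finger_force: 0.0
time: 4.65
tool_pos: [587.5, -58.9, 147.7]
tcp_rot: [3.142, 0.0, 0.89]
contact_force: [0.2, -0.0, 0.7]
grip_width: 21.8
finger_force: 0.0
time: 5.4
tool_pos: [588.6, -59.8, 147.7]
tcp_rot: [3.139, -0.001, 0.889]
contact_force: [5.0, -4.0, -2.9]
grip_width: 18.3
finger_force: 30.0
[588.64014988 -59.78700757 147.73174764] [ 1.79842581e+02 -2.96492801e-02  5.09595942e+01] [ 4.95926714 -3.97279275 -2.93094223] [-0.35263569 -0.4898288   0.01493331]
```

```bash
python3 -m pendant '{"dp":[[0,0.0014,0],[0,0.0014,0],[0,0.0014,0],[0,0.0014,0],[0,0.0014,0],[0,0.0014,0],[0,0.0014,0],[0,0.0014,0]],"rotation":[[0,0,0],[0,0,0],[0,0,0.005],[0,0,0.02],[0,0,0.045],[0,0,0.075],[0,0,0.095],[0,0,0.1]]}'
python3 - <<'E'
from h import *
o=get_obs();print(o["tool_pos"],np.degrees(o["tcp_rot"]),o["contact_force"],o["moment"],o["grip_width"])
E
```

```text
time: 6.4
tool_pos: [588.7, -59.8, 147.7]
tcp_rot: [3.141, -0.0, 0.789]
contact_force: [1.1, -0.2, -0.1]
grip_width: 17.9
finger_force: 30.0
[588.67756904 -59.84351227 147.71123216] [ 1.79989483e+02 -1.81817244e-03  4.52125648e+01] [ 1.05152755 -0.16626381 -0.06886616] [-0.08548652 -0.22517103  0.07519623] 17.89197395810306
```

Force is near zero and the moment is about 0.07 N m, which matches the bearing friction. Continuing to the jar position, total 1.90 rad.

```bash
D='"dp":[[0,0,0],[0,0,0],[0,0,0],[0,0,0],[0,0,0],[0,0,0],[0,0,0],[0,0,0]]' ; 
python3 -m pendant '{"dp":[[0,0,0],[0,0,0],[0,0,0],[0,0,0],[0,0,0],[0,0,0],[0,0,0],[0,0,0]],"rotation":[[0,0,0.01],[0,0,0.03],[0,0,0.06],[0,0,0.1],[0,0,0.15],[0,0,0.2],[0,0,0.25],[0,0,0.3]]}'
python3 -m pendant '{"dp":[[0,0,0],[0,0,0],[0,0,0],[0,0,0],[0,0,0],[0,0,0],[0,0,0],[0,0,0]],"rotation":[[0,0,0.05],[0,0,0.1],[0,0,0.15],[0,0,0.2],[0,0,0.25],[0,0,0.3],[0,0,0.35],[0,0,0.4]]}'
python3 -m pendant '{"dp":[[0,0,0],[0,0,0],[0,0,0],[0,0,0],[0,0,0],[0,0,0],[0,0,0],[0,0,0]],"rotation":[[0,0,0.05],[0,0,0.1],[0,0,0.15],[0,0,0.2],[0,0,0.25],[0,0,0.3],[0,0,0.35],[0,0,0.4]]}'
python3 -m pendant '{"dp":[[0,0,0],[0,0,0],[0,0,0],[0,0,0],[0,0,0],[0,0,0],[0,0,0],[0,0,0]],"rotation":[[0,0,0.05],[0,0,0.1],[0,0,0.15],[0,0,0.2],[0,0,0.25],[0,0,0.3],[0,0,0.35],[0,0,0.4]]}'
python3 -m pendant '{"dp":[[0,0,0],[0,0,0],[0,0,0],[0,0,0],[0,0,0],[0,0,0],[0,0,0],[0,0,0]],"rotation":[[0,0,0.05],[0,0,0.1],[0,0,0.15],[0,0,0.2],[0,0,0.24],[0,0,0.27],[0,0,0.29],[0,0,0.3]]}'
python3 - <<'E'
from h import *
for i,n in enumerate(("top","scene")):
    c=cam(n); np.save(f"j{i}.npy",c["pixels"]); y,x=((115,270) if i==0 else (140,280)); cv2.imwrite(f"pics/b{i}.png",cv2.resize(c["pixels"][y:y+140,x:x+130,::-1],None,fx=3,fy=3,interpolation=2))
cv2.imwrite("pics/b.png",np.hstack([cv2.imread(f"pics/b{i}.png") for i in(0,1)]))
o=get_obs();print(o["tool_pos"],np.degrees(o["tcp_rot"]),o["joint_positions"],o["contact_force"],o["moment"],o["grip_width"])
E
```

```text
time: 7.4
tool_pos: [588.8, -60.0, 147.7]
tcp_rot: [3.141, -0.0, 0.487]
contact_force: [2.8, -2.1, -1.2]
grip_width: 17.9
finger_force: 30.0
time: 8.4
tool_pos: [588.9, -60.4, 147.7]
tcp_rot: [3.141, -0.001, 0.087]
contact_force: [1.6, -2.7, -1.8]
grip_width: 17.4
finger_force: 30.0
time: 9.4
tool_pos: [588.8, -60.7, 147.7]
tcp_rot: [3.141, -0.001, -0.313]
contact_force: [0.8, -4.3, -2.2]
grip_width: 17.3
finger_force: 30.0
time: 10.4
tool_pos: [588.7, -61.0, 147.7]
tcp_rot: [3.14, -0.001, -0.713]
contact_force: [0.7, -4.8, -1.6]
grip_width: 17.9
finger_force: 30.0
time: 11.4
tool_pos: [588.5, -61.1, 147.7]
tcp_rot: [3.14, -0.001, -1.012]
contact_force: [0.6, -6.1, -1.2]
grip_width: 17.4
finger_force: 30.0
[588.46802594 -61.11518361 147.68419501] [ 1.79928454e+02 -8.10877340e-02 -5.79937389e+01] [-2.31958567e-01  5.31994380e-01  1.44703971e+00 -2.05178825e-03
  1.16243183e+00  2.35183500e+00] [-0.42071754 -6.12878885 -1.08741813] [-0.61188956 -0.05892944 -0.09090095] 17.96174542185881
```

View pics/b.png

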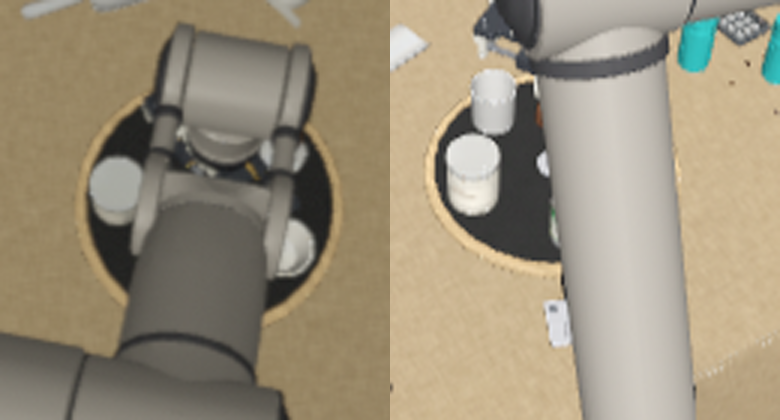

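The tin is visible in both views (top crop lid at (117,184), scene crop lid at (473,157)). The jar is behind the arm, in front of the reader. I'll check the angles using the tin.

Run:
```python
from h import *
T,S=cam("top"),cam("scene")
t=lambda x,y:np.array([270+x/3-.5,115+y/3-.5]); s=lambda x,y:np.array([280+x/3-.5,140+y/3-.5])
a,b=onz(T,t(117,184),107.5)[0],onz(S,s(473,157),107.5)[0]; g=tri(T,t(117,184),S,s(473,157)); print(a,b,g)
th=np.radians(-109); R=np.array([[np.cos(th),-np.sin(th)],[np.sin(th),np.cos(th)]])
for n,p0,p1 in(("top",(479,-84.1),a[:2]),("sc",(475.1,-81.1),b[:2]),("tri",(480.1,-85),g[:2])):
    c=np.linalg.solve(np.eye(2)-R,p1-R@np.array(p0)); d=p1-c; print(n,"axis",c,"r",np.hypot(*d),"tin ang",np.degrees(np.arctan2(d[1],d[0])))
    for f in((390.1,24.1),(387.5,24.6)): print("  reader",np.degrees(np.arctan2(f[1]-c[1],f[0]-c[0])))
    for j in((581.9,-168.1),(579.9,-170.5)): print("  jar now",np.degrees(np.arctan2(j[1]-c[1],j[0]-c[0]))-109+360)
```

```text
[596.36105411  52.46923731 107.5       ] [ 359.0225823  -351.76451443  107.5       ] [322.89165564   1.34113051 528.64023574]
top axis [586.38747218 -57.67179451] r 110.591677928805 tin ang 84.82581678099622
  reader 157.38377940986092
  reader 157.52707658728482
  jar now 158.67295116015663
  jar now 157.70919204880062
sc axis [ 320.52973021 -175.03364852] r 180.87426192480217 tin ang -77.71259921685119
  reader 70.742387208803
  reader 71.45515629911004
  jar now 252.51958998843782
  jar now 252.00139648406503
tri axis [432.28909275  14.23837638] r 110.15506432931338 tin ang -173.27623677272064
  reader 166.84343810063527
  reader 166.9741984064276
  jar now 200.3693044267099
  jar now 199.62579073120304
```

Run:
```python
from h import *
T,S=cam("top"),cam("scene")
t=lambda x,y:np.array([270+x/3-.5,115+y/3-.5]); s=lambda x,y:np.array([280+x/3-.5,140+y/3-.5])
a,b=onz(T,t(117,184),107.5)[0],onz(S,s(83,157),107.5)[0]; g=tri(T,t(117,184),S,s(83,157)); print(a,b,g)
th=np.radians(-109); R=np.array([[np.cos(th),-np.sin(th)],[np.sin(th),np.cos(th)]])
for n,p0,p1 in(("sc",(475.1,-81.1),b[:2]),("tri",(480.1,-85),g[:2])):
    c=np.linalg.solve(np.eye(2)-R,p1-R@np.array(p0)); d=p1-c; print(n,"axis",c,"r",np.hypot(*d),"tin ang",np.degrees(np.arctan2(d[1],d[0])))
    for f in((390.1,24.1),(387.5,24.6)): print("  reader",np.degrees(np.arctan2(f[1]-c[1],f[0]-c[0])))
    for j in((581.9,-168.1),(579.9,-170.5)): print("  jar now",np.degrees(np.arctan2(j[1]-c[1],j[0]-c[0]))-109+360)
```

```text
[596.36105411  52.46923731 107.5       ] [591.57626376  53.08185597 107.5       ] [597.02303387  51.56330377 101.46171926]
sc axis [581.19362573 -55.54992777] r 109.12682351960824 tin ang 84.54045770333059
  reader 157.37308840176968
  reader 157.52035313341048
  jar now 161.35958869034317
  jar now 160.35523167274846
tri axis [587.26634589 -58.41854289] r 110.41376523566733 tin ang 84.93045899534242
  reader 157.2895951185259
  reader 157.4332935148985
  jar now 158.19894329208665
  jar now 157.23974911114198
```

The jar is within about 1° of the reader direction. I'll hold for more than 1.5 s, then turn +72.5° (1.265 rad) for the tin.

```bash
python3 -m pendant '{"dp":[[0,0,0],[0,0,0],[0,0,0],[0,0,0],[0,0,0],[0,0,0],[0,0,0],[0,0,0]],"rotation":[[0,0,0],[0,0,0],[0,0,0],[0,0,0],[0,0,0],[0,0,0],[0,0,0],[0,0,0]]}' 
python3 -m pendant '{"dp":[[0,0,0],[0,0,0],[0,0,0],[0,0,0],[0,0,0],[0,0,0],[0,0,0],[0,0,0]],"rotation":[[0,0,0],[0,0,0],[0,0,0],[0,0,0],[0,0,0],[0,0,0],[0,0,0],[0,0,0]]}' 
python3 -m pendant '{"dp":[[0,0,0],[0,0,0],[0,0,0],[0,0,0],[0,0,0],[0,0,0],[0,0,0],[0,0,0]],"rotation":[[0,0,-0.01],[0,0,-0.03],[0,0,-0.06],[0,0,-0.1],[0,0,-0.15],[0,0,-0.2],[0,0,-0.25],[0,0,-0.3]]}'
python3 -m pendant '{"dp":[[0,0,0],[0,0,0],[0,0,0],[0,0,0],[0,0,0],[0,0,0],[0,0,0],[0,0,0]],"rotation":[[0,0,-0.05],[0,0,-0.1],[0,0,-0.15],[0,0,-0.2],[0,0,-0.25],[0,0,-0.3],[0,0,-0.35],[0,0,-0.4]]}'
python3 -m pendant '{"dp":[[0,0,0],[0,0,0],[0,0,0],[0,0,0],[0,0,0],[0,0,0],[0,0,0]],"rotation":[[0,0,-0.05],[0,0,-0.1],[0,0,-0.15],[0,0,-0.2],[0,0,-0.25],[0,0,-0.3],[0,0,-0.34]]}'
python3 -m pendant '{"dp":[[0,0,0],[0,0,0],[0,0,0],[0,0,0],[0,0,0],[0,0,0],[0,0,0],[0,0,0]],"rotation":[[0,0,-0.04],[0,0,-0.08],[0,0,-0.12],[0,0,-0.16],[0,0,-0.19],[0,0,-0.21],[0,0,-0.22],[0,0,-0.225]]}'
python3 -m pendant '{"dp":[[0,0,0],[0,0,0],[0,0,0],[0,0,0]],"rotation":[[0,0,0],[0,0,0],[0,0,0],[0,0,0]]}'
python3 - <<'E'
from h import *
for i,n in enumerate(("top","scene")):
    c=cam(n); y,x=((115,270) if i==0 else (140,280)); cv2.imwrite(f"pics/c{i}.png",cv2.resize(c["pixels"][y:y+140,x:x+130,::-1],None,fx=3,fy=3,interpolation=2))
cv2.imwrite("pics/c.png",np.hstack([cv2.imread(f"pics/c{i}.png") for i in(0,1)]))
o=get_obs();print(o["tool_pos"],np.degrees(o["tcp_rot"]),o["dq"],o["contact_force"],o["moment"],o["grip_width"])
E
```

```text
time: 12.7
tool_pos: [588.5, -61.1, 147.7]
tcp_rot: [3.14, -0.001, -1.012]
contact_force: [-0.2, -4.8, -0.4]
grip_width: 18.0
finger_force: 30.0
time: 13.7
tool_pos: [588.5, -61.1, 147.7]
tcp_rot: [3.14, -0.001, -1.012]
contact_force: [0.1, -5.3, -0.9]
grip_width: 18.0
finger_force: 30.0
time: 14.7
tool_pos: [588.7, -61.0, 147.7]
tcp_rot: [3.141, -0.001, -0.71]
contact_force: [1.8, -5.3, -1.9]
grip_width: 17.8
finger_force: 30.0
time: 15.7
tool_pos: [588.9, -60.7, 147.7]
tcp_rot: [3.141, -0.001, -0.31]
contact_force: [1.7, -3.2, -1.6]
grip_width: 17.7
finger_force: 30.0
time: 16.58
tool_pos: [588.9, -60.4, 147.7]
tcp_rot: [3.141, -0.001, 0.03]
contact_force: [2.2, -3.2, -1.8]
grip_width: 17.8
finger_force: 30.0
time: 17.58
tool_pos: [588.9, -60.2, 147.7]
tcp_rot: [3.141, -0.0, 0.255]
contact_force: [3.0, -4.1, -2.6]
grip_width: 17.7
finger_force: 30.0
time: 18.08
tool_pos: [588.9, -60.2, 147.7]
tcp_rot: [3.141, -0.0, 0.255]
contact_force: [2.6, -4.3, -2.8]
grip_width: 17.9
finger_force: 30.0
[588.87040904 -60.20973449 147.71961418] [ 1.79952047e+02 -2.32559173e-02  1.45838684e+01] [ 0.00256867 -0.00092628 -0.00109923 -0.0010859   0.00052503  0.00150948] [ 3.79731239 -4.19722277 -1.50672494] [-0.60512748 -0.4417244  -0.03107669] 17.68449007028492
```

View pics/c.png

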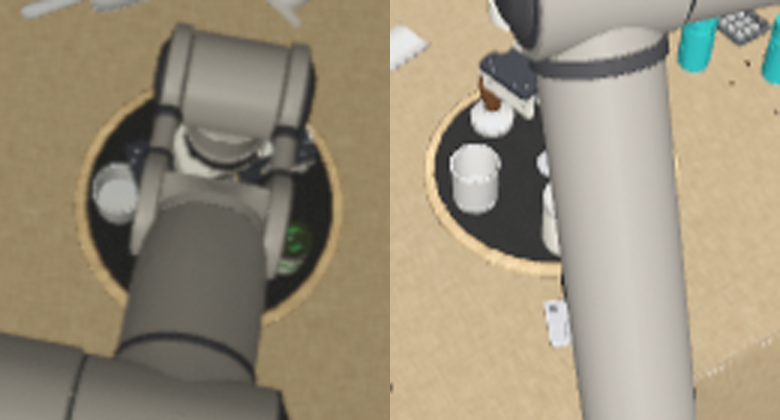

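Everything is standing. The top view shows the dosing cup at crop (117,193) and the jar upright at (292,240). The tin is at the reader, at about 157.5° against the reader's 157.4°. The handle is still gripped and the table is still, so I'm handing in.

```bash
python3 -c "
from plant import workorder
print(workorder.close_job())"
```

```text
the job is handed in; nothing more can be done
None
```

I turned the turntable so the jar stood in front of the reader and held it there for over 2 s. I then turned it back until the tin was in front, and handed the job in at about 18 s with the handle still gripped and the table still. By my measurements both stopped within about 1–2° of square; the arm hid that spot, so I worked this out from before-and-after views. No verdict came back.

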